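# Hold down a bench meter's recessed reset button with a stylus

## Task

The bench meter needs a reset, but a sample jar stands on its rear deck over the reset hole. First lift the jar off and set it down upright in the blue tray (do not drop it), then take the orange-handled stylus from the white rack, reach its tip through the yellow-ringed hole and press the recessed red button fully down. Finish while still gripping the stylus and holding the button down, and leave the other rods, glassware and vessels where they are.

Things in the scene. Friction and masses are not known exactly. Their poses are not given: they have to be found in the camera images.
- meter: dark grey bench meter, fixed, 200 (x) by 190 (y) by 85 mm high. Origin: centre of its underside on the bench; z up, -x is its front with the sloping keypad. The rear part (own x from -20 to +100 mm) is a flat deck 85 mm above the bench.
- reset_hole (a point): centre of the round reset hole at the level of the meter's deck, at own (45, 35, 85) mm of the meter; hole of 16 mm diameter ringed in yellow, vertical, 22 mm deep to the top of the red button. Hidden under the sample jar at the start; too narrow for a finger.
- reset_button (a joint): travel of the red spring button at the bottom of the reset hole: 0 m up, 0.006 m fully down; it moves straight down, needs 1.5 N to start and 5 N to be fully down, and springs back when let go. Its 24 mm wide cap fills the bottom of the hole.
- sample_jar: loose amber screw-top jar, 50 mm diameter, 65 mm high, about 150 g, with a white cap. Origin: centre of its underside; z up. Starts upright on the meter's deck, over the reset hole.
- tray: blue shallow tray, fixed on the bench to the left or the right of the meter, 170 by 170 mm outside, walls 4 mm thick and 12 mm high, floor 4 mm thick. Origin: centre of its underside on the bench; x and y along its sides.
- rack: white rod rack, fixed on the bench on the other side of the meter, 170 (x) by 70 (y) by 65 mm high. Origin: centre of its underside on the bench. Three 11 mm through holes on its long middle line, at own x = -50, 0 and +50 mm, carry three rods in any order.
- stylus: loose stylus standing in the rack, about 40 g, 98 mm long: steel shaft of 8 mm diameter and 50 mm length, then a black collar of 21 mm diameter and 4 mm thickness that rests on the rack's top, then an orange square handle 16 by 16 mm and 44 mm long. Origin: the tip (lower end) of the shaft; z up along the stylus; the handle's flat faces look along own x and y. Origin starts 15 mm above the bench.
- stylus_grip (a point): point on the stylus axis in its handle, 78 mm above the tip; 20 mm below the top of the handle.
- spatula_rod: other rod standing in the rack, not to be used: round blue handle of 12 mm diameter, top 99 mm above the bench (the stylus's top: 113 mm); collar and shaft like the stylus's. Origin: lower end.
- stir_rod: other rod standing in the rack, not to be used: green glass, round handle of 10 mm diameter, top 103 mm above the bench; black collar. Origin: lower end.
- flask: loose glass conical flask, 84 mm wide, 122 mm high, behind the meter; leave alone. Origin: centre of its underside.
- beaker: loose glass beaker, 70 mm wide, 85 mm high, behind the meter; leave alone. Origin: centre of its underside.
- measuring_cylinder: loose clear measuring cylinder, 70 mm wide foot, 190 mm high, behind the tray or rack on the left; leave alone. Origin: centre of its underside.
- wash_bottle: loose white bottle with a red cap, 64 mm wide, 160 mm high, behind the tray or rack on the right; leave alone. Origin: centre of its underside.
- mortar: loose white ceramic bowl, 100 mm wide, 55 mm high, on the left; leave alone. Origin: centre of its underside.

How it is judged (in metres and radians):
On the way, in this order (a step that is already met when the one before it is completed fails the run):
1. the jar stands upright in the blue tray, let go (x of sample_jar in the frame of tray between -0.06 and 0.06 m and y of sample_jar in the frame of tray between -0.06 and 0.06 m and z of sample_jar in the frame of tray below 0.012 m and angle between sample_jar's own z axis and vertical below 0.12 rad and contact force between the fingers and sample_jar below 0.2 N and linear speed of sample_jar below 0.03 m/s), for 0.2 s.
2. the stylus, in the fingers, holds the reset button down (value of joint reset_button above 0.0045 m and contact force between stylus and reset_button above 2 N and contact force between the fingers and stylus above 1 N and angle between stylus's own z axis and vertical below 0.3 rad and horizontal distance between stylus and reset_hole below 0.009 m), for 0.3 s.
At the end, for the whole second after the job is handed in: Button at least 4.5 of 6 mm down, pressed over 2 N by the stylus, which stands in the hole (tip within 9 mm of its axis, tilt under 0.3 rad), fingers on it; jar at rest in the tray, let go, within 60 mm of its centre along each side, tilt under 0.12 rad (all of step 1 and all of step 2); the arm keeps its last pose, push and grip.
It fails at once if the jar is dropped (faster than 0.6 m/s out of the fingers) (linear speed of sample_jar above 0.6 m/s and contact force between each of the arm, the fingers and sample_jar below 0.05 N).
It fails at once if a bystander is moved more than 40 mm or tipped over (distance of any of flask, beaker, measuring_cylinder, wash_bottle, mortar, spatula_rod, stir_rod from where it was at the start of the episode above 0.04 m or angle between any of flask, beaker, measuring_cylinder, wash_bottle, mortar, spatula_rod, stir_rod's own z axis and vertical above 0.5 rad).
It also fails if it takes over 72 s, if anything falls off the work surface, if the arm or the gripper's body presses on something with over 40 N, if the wrist force passes 120 N, or if a joint passes its speed limit or range.

## Robot

A 6-joint arm with a two-finger parallel gripper is mounted at the origin on the work surface. World frame = base frame: x ahead of the robot, y to its left, z up, the work surface at z = 0. Lengths are in m, angles in degrees, forces in N, time in s.
With the tool pointing down it reaches from about 0.4 to 0.825 m from the base axis. Payload 7 kg.
Tool frame: the origin (TCP) lies between the finger pads; the fingertips stand 25 mm ahead of it and the grasp point (between the pads) lies 6 mm ahead of it; z points along the fingers, y is the line along which they close (so a half turn about z gives the same grasp; the last joint's range is limited). The gripper opens to 88 mm and grips with 3 to 60 N. Pads are 19 mm wide; open, the fingers measure 130 mm over their backs; the gripper's body (78 mm by 193 mm) begins 47 mm behind the grasp point.
Start: joints at [-59.238, 20.546, 0.682, 0, -70.136, -16.507], TCP at [0.166, -0.654, 0.252] pointing down, gripper open.
Joint ranges: [-176.03, 176.03], [-82.01, 121.73], [-58.28, 71.71], [-173.87, 95.51], [-174.79, -0.11], [-173.66, 173.66]. Speed limits (degrees/s): [136.94, 136.94, 172.46, 180, 180, 180].

## Interface

Orientations are given as [roll, pitch, yaw] about the fixed x, y, z axes, in that order (R = Rz(yaw) Ry(pitch) Rx(roll)).
In Python, from plant import ctrl gives the robot as it stands.
- The arm moves only by the shell command python3 drive.py 'ROWS'. ROWS is a JSON object with one list for each field, all of the same length, 1 to 8, a row being the entries at one place: tx, ty, tz (the shift in units of 50 mm), yaw (a turn about the tool's z in degrees), jaw (the finger opening in m); each row is the pose to reach, as a shift and turn from the pose commanded when the command began, along the tool's axes at that moment; what a row does not reach only later rows make up. A row lasts 1/8 s, in which the tool goes at most 0.0625 m and 10.7 degrees, less where a joint would pass 70% of its speed; a pose out of reach is approached as far as the arm can. The fingers move at their own pace and stop on an object; the grip force is fixed at half the most. Time passes only in rows, so rows that do not move let the fingers close. It prints the time, the measured TCP pose, the force, the opening and the grip force at its end. Input that does not fit is refused with a message, and nothing moves.
- ctrl.get_obs(): the state, without advancing time (a new reading comes with each control period).
- ctrl.snapshot(name): name is "scene" or "top" or "wrist"; returns a dict with "frame" (480x640x3 uint8, red, green, blue), "z_map" (480x640 float32, m along the optical axis (not along the pixel's ray), 0 where there is no reading), "fovy" (degrees; the focal length in pixels is half the picture's height over the tangent of half this angle, whatever the lens; pixels are square), "cx", "cy" (the principal point, pixels), "R" (3x3) and "t" (3): a world point X has camera coordinates R X + t; the wrist camera has in their place "T_tool_cam" (4x4, takes a point from camera to tool coordinates, whose origin is the TCP and whose axes are the flange's). Camera axes: x right, y down, z forward; pixel columns grow to the right and rows downward; lengths in m; the calibration is good to about 2 mm. A picture is of the moment at which its call begins: read the wrist's pose just before it.
- ctrl.close_job(): hands the job in; it is judged then, once.
The state is a dict: "clock": time; "joint_pos": joint angles; "qvel": joint speeds; "tau": joint torques, N m; "tool_pos": TCP position; "orientation": TCP orientation; "force": force on the tool from outside, world axes, zero at the start; "moment": the same for the moment, N m; "opening": finger opening in m; "gripper_force": force on a finger pad.
Only numpy, scipy, OpenCV 4.12 (cv2) and the standard library are available. Lean on these libraries where they do the work, as an engineer would, in place of code of your own. Each camera call takes 0.05 s, during which the arm holds its last target. There are 200 camera calls.

## Working session

There is one attempt and no reset: what is moved stays moved. The work goes in short steps, Python scripts to look and compute and a shell command to move; the robot and the scene stay as the last step left them, time stands still between calls to the robot, and variables do not carry over. Pictures are saved under pics/ and viewed, at most 11 in all, crops included, and the job is handed in when it is done.

```bash
ls; mkdir -p pics; cat > h.py <<'E'
import numpy as np, cv2, pickle
from plant import ctrl
def snap(name,fn):
    o=ctrl.get_obs(); s=ctrl.snapshot(name); s['obs']=o
    pickle.dump(s,open(f'pics/{fn}.pkl','wb'))
    cv2.imwrite(f'pics/{fn}.png',s['frame'][:,:,::-1]); return s
def load(fn): return pickle.load(open(f'pics/{fn}.pkl','rb'))
def toworld(s,u,v,z=None,Z=None):
    # Z: depth override ; z: world-plane height
    f=240/np.tan(np.radians(s['fovy'])/2)
    d=np.array([(u-s['cx'])/f,(v-s['cy'])/f,1.])
    if 'R' in s: R=np.array(s['R']).T; c=-R@np.array(s['t'])
    else:
        from scipy.spatial.transform import Rotation as Ro
        T=np.array(s['T_tool_cam']); Rt=Ro.from_euler('xyz',s['obs']['orientation'],degrees=True).as_matrix()
        R=Rt@T[:3,:3]; c=Rt@T[:3,3]+np.array(s['obs']['tool_pos'])
    w=R@d
    if z is not None: return c+w*(z-c[2])/w[2]
    return c+w*(s['z_map'][int(round(v)),int(round(u))] if Z is None else Z)
E
python3 - <<'E'
from h import *
for n in('top','scene'): s=snap(n,n+'0')
print(ctrl.get_obs()); print(s['cx'],s['cy'],s['fovy'])
E
```

```text
drive.py
pics
plant.py
{'clock': 0.1, 'joint_pos': array([-5.92371366e+01,  2.05862730e+01,  6.40030904e-01, -1.43287444e-02,
       -7.01347076e+01, -1.65058124e+01]), 'qvel': array([-0.02165234,  0.02884819,  0.06373524,  0.15825042,  0.10340398,
       -0.10501057]), 'tau': array([-1.34162237e-03, -5.84163845e+01,  2.93748289e+01,  7.01553494e+00,
        1.01256953e-02, -5.83596693e-05]), 'tool_pos': array([ 0.16609245, -0.65385717,  0.25074666]), 'orientation': array([ 1.79918559e+02, -1.00848320e-02, -1.65747820e+02]), 'force': array([ 0.02877134,  0.50430882, -0.15922419]), 'moment': array([-0.04090601, -0.00015501, -0.04015528]), 'gripper_force': 0.0, 'opening': 0.08760549034751591}
317.7075211633629 242.76789260006953 43.738010661942084
```

View pics/top0.png

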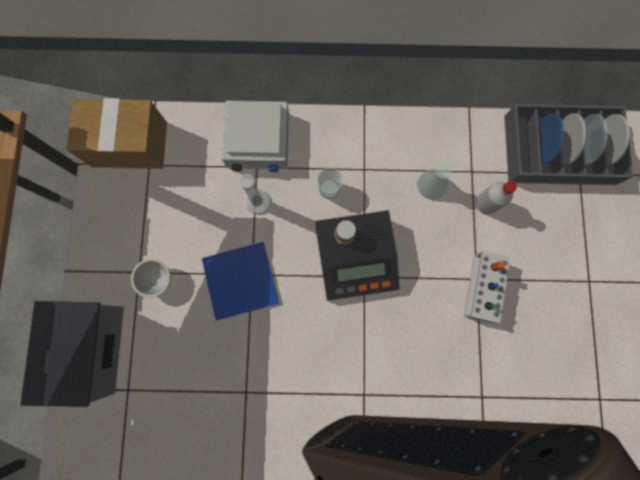

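View pics/scene0.png

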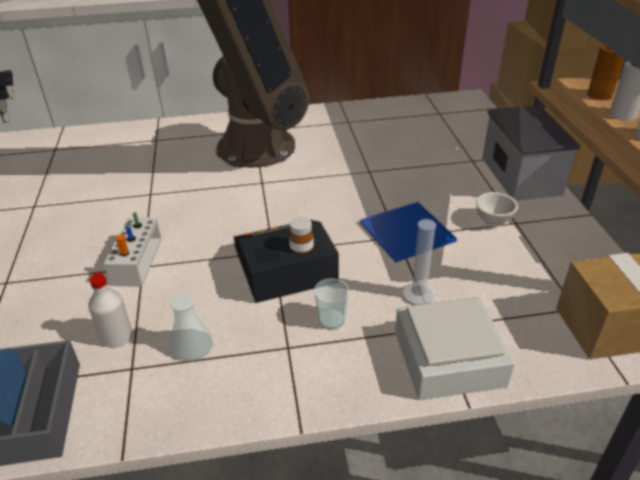

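Top view: the jar's cap is at (345,232), the tray's centre about (240,281), the meter's deck spans (317,218) to (399,290), and the stylus handle is about (500,266). The scene view shows the same layout: stylus at (122,245), nearest the flask end of the rack.

```bash
python3 - <<'E'
from h import *
s=load('top0')
np.set_printoptions(precision=4,suppress=True)
P=lambda u,v,**k:toworld(s,u,v,**k)
print('cap d',P(345,230),'z=.15',P(345,230,z=.15))
for n,c in dict(tray=[(203,259),(264,243),(278,303),(216,319)]).items(): 
    w=[P(*p,z=.012) for p in c]; print(n,w,np.mean(w,0),[np.linalg.norm(w[i]-w[i-1]) for i in range(4)])
w=[P(*p,z=.085) for p in [(317,218),(390,212)]]; print('meter rear',w,np.linalg.norm(w[0]-w[1]))
for p in [(500,264),(493,286),(489,306)]: print(P(*p),P(*p,z=.105))
for p in [(480,253),(507,259),(498,322),(467,317)]: print('rack',P(*p),P(*p,z=.065))
cv2.imwrite('pics/c1.png',np.hstack([cv2.resize(s['frame'][195:315,305:405,::-1],None,fx=4,fy=4,interpolation=2),cv2.resize(s['frame'][235:355,430:530,::-1],None,fx=4,fy=4,interpolation=2)]))
E
```

```text
cap d [0.5939 0.06   0.1506] z=.15 [0.594 0.06  0.15 ]
tray [array([0.5361, 0.4284, 0.012 ]), array([0.5825, 0.2684, 0.012 ]), array([0.4244, 0.225 , 0.012 ]), array([0.3802, 0.384 , 0.012 ])] [0.4808 0.3264 0.012 ] [np.float64(0.16209753398328333), np.float64(0.16663362170570797), np.float64(0.16395594370218272), np.float64(0.1650852994547702)]
meter rear [array([0.6371, 0.1276, 0.085 ]), array([ 0.6567, -0.058 ,  0.085 ])] 0.1865819909524797
[ 0.5253 -0.3202  0.1123] [ 0.5263 -0.3232  0.105 ]
[ 0.4733 -0.3083  0.0919] [ 0.4721 -0.3032  0.105 ]
[ 0.4247 -0.2985  0.0853] [ 0.4239 -0.2911  0.105 ]
rack [ 0.5611 -0.2948  0.0514] [ 0.559  -0.2899  0.065 ]
rack [ 0.5445 -0.3567  0.0681] [ 0.5449 -0.358   0.065 ]
rack [ 0.3867 -0.3268  0.0645] [ 0.3867 -0.3266  0.065 ]
rack [ 0.3983 -0.2662  0.0159] [ 0.3974 -0.2501  0.065 ]
```

View pics/c1.png

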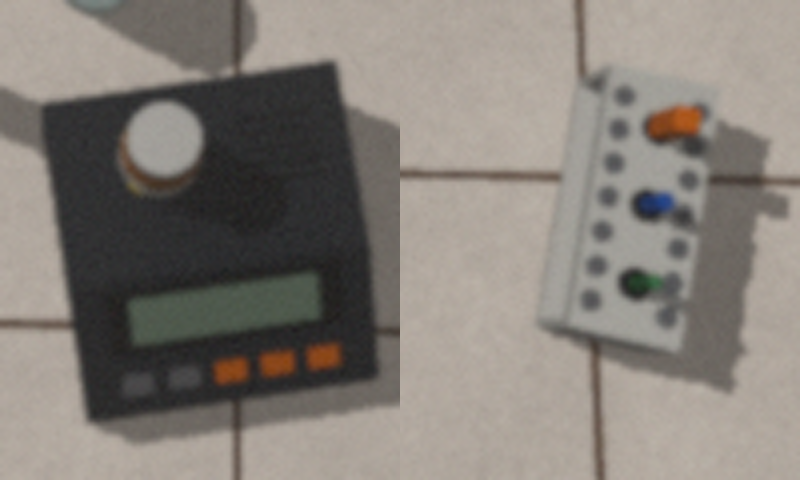

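The crop shows the cap centre at crop (164,140), which is full-frame (346,230) and matches a world height of 0.15 m. The stylus stands at the rack end away from the robot. I'll move over the jar and check it with the wrist camera.

```bash
cat >> h.py <<'E'
from scipy.spatial.transform import Rotation as Ro
def delta(x,y,z,yaw=None):
    o=ctrl.get_obs(); R=Ro.from_euler('xyz',o['orientation'],degrees=True).as_matrix()
    d=R.T@(np.array([x,y,z])-o['tool_pos']); y0=o['orientation'][2]
    print('t',round(o['clock'],2),'pos',o['tool_pos'].round(4),'rpy',np.round(o['orientation'],2),'delta',d.round(4),'turn',None if yaw is None else round((y0-yaw+90)%180-90,2))
E
python3 -c "
from h import *
delta(.594,.06,.26)"
```

```text
t 0.1 pos [ 0.1661 -0.6539  0.2507] rpy [ 1.7992e+02 -1.0000e-02 -1.6575e+02] delta [-0.5905  0.5866 -0.0085] turn None
```
Distance 0.83 → 14 rows. Do two commands, or final row as absolute target with intermediates. Each row at most 0.0625; use 7 rows each halfway -- just repeat target rows? "each row is pose to reach"; a row beyond reach moves max 0.0625 toward. So 8 rows all of the target. Possibly straight. Turn as well: set yaw? Leave.

The rows are not in the units I measure in: shifts go in units of 50 mm. I convert before sending: -0.59 m is -11.8, 0.587 m is 11.74.

```bash
R='' ; python3 drive.py '{"tx": [-5.9, -5.9, -5.9, -5.9, -11.8, -11.8, -11.8, -11.8], "ty": [5.86, 5.86, 5.86, 5.86, 11.74, 11.74, 11.74, 11.74], "tz": [-0.2, -0.2, -0.2, -0.2, -0.2, -0.2, -0.2, -0.2], "yaw": [0, 0, 0, 0, 0, 0, 0, 0], "jaw": [0.088, 0.088, 0.088, 0.088, 0.088, 0.088, 0.088, 0.088]}'; python3 -c "
from h import *
delta(.594,.06,.26)"
```

```text
clock: 1.1
tool_pos: [0.4235, -0.2233, 0.2594]
orientation: [-180.0, 0.0, -165.7]
force: [1.1, -0.6, -0.8]
opening: 0.088
gripper_force: 0.0
t 1.1 pos [ 0.4235 -0.2233  0.2594] rpy [-1.8000e+02  2.0000e-02 -1.6574e+02] delta [-0.235   0.2326 -0.0005] turn None
```

```bash
python3 drive.py '{"tx": [-4.7, -4.7, -4.7, -4.7, -4.7, -4.7, -4.7], "ty": [4.66, 4.66, 4.66, 4.66, 4.66, 4.66, 4.66], "tz": [0, 0, 0, 0, 0, 0, 0], "yaw": [0, 0, 0, 0, 0, 0, 0], "jaw": [0.088, 0.088, 0.088, 0.088, 0.088, 0.088, 0.088]}'; python3 -c "
from h import *
delta(.594,.06,.126); s=snap('wrist','w1'); print(s['T_tool_cam'],s['fovy'])"
```

```text
clock: 1.98
tool_pos: [0.5934, 0.0593, 0.2583]
orientation: [-180.0, -0.1, -165.7]
force: [-0.3, 0.1, -0.6]
opening: 0.0877
gripper_force: 0.0
t 1.98 pos [0.5934 0.0593 0.2583] rpy [-1.7999e+02 -1.0000e-01 -1.6566e+02] delta [-0.001   0.0005  0.1323] turn None
[[ 8.29234881e-04 -9.50823808e-01 -3.09731170e-01  8.40110546e-02]
 [ 9.99999438e-01  9.93130553e-04 -3.71476207e-04 -2.35053381e-04]
 [ 6.60811910e-04 -3.09730688e-01  9.50824097e-01 -1.32883724e-01]
 [ 0.00000000e+00  0.00000000e+00  0.00000000e+00  1.00000000e+00]] 71.45567392619026
```

View pics/w1.png

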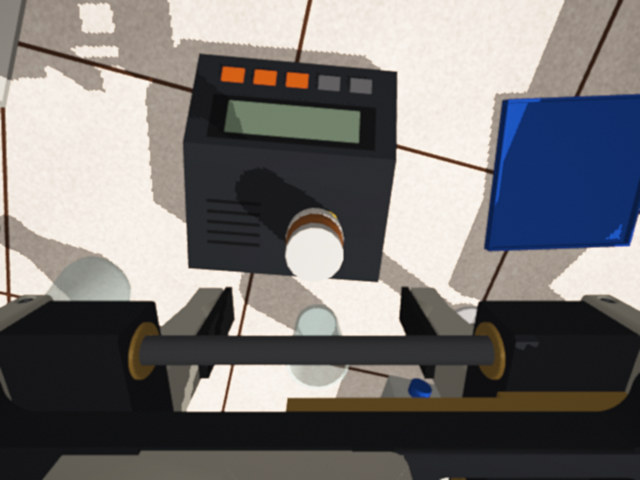

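Wrist view: cap centre at (315,251), meter's rear deck corners at (189,267) and (379,281), beaker behind them at (319,325).

```bash
python3 - <<'E'
from h import *
np.set_printoptions(precision=4,suppress=True)
s=load('w1'); P=lambda u,v,**k:toworld(s,u,v,**k)
print('cap',P(315,251),P(315,251,z=.15))
a,b=P(379,281,z=.085),P(189,267,z=.085)
print(a,b,np.linalg.norm(a-b)); y=(a-b)[:2]/np.linalg.norm((a-b)[:2]); x=np.array([y[1],-y[0]])
print('yaw',np.degrees(np.arctan2(x[1],x[0])),'hole',(a+b)[:2]/2-x*.055+y*.035)
f=P(398,73),P(200,55); print('front',f)
print('beaker',P(318,318,z=.085), P(318,318))
E
```

```text
cap [0.5941 0.0581 0.1497] [0.594  0.0581 0.15  ]
[0.6309 0.1333 0.085 ] [ 0.6632 -0.053   0.085 ] 0.18911963993112518
yaw 9.834523893609516 hole [0.5869 0.0653]
front (array([0.4299, 0.1061, 0.0002]), array([ 0.4695, -0.0862,  0.0369]))
beaker [0.6867 0.0847 0.085 ] [0.7111 0.0912 0.0422]
```

```bash
python3 drive.py '{"tx": [0, 0, 0, 0, 0, 0, 0, 0], "ty": [-0.02, -0.02, -0.02, -0.02, -0.02, -0.02, -0.02, -0.02], "tz": [1.2, 2.2, 2.68, 2.68, 2.68, 2.68, 2.68, 2.68], "yaw": [0, 0, 0, 0, 0, 0, 0, 0], "jaw": [0.088, 0.088, 0.088, 0.088, 0, 0, 0, 0]}'; python3 drive.py '{"tx": [0, 0], "ty": [0, 0], "tz": [0, 0], "yaw": [0, 0], "jaw": [0, 0]}'
```

```text
clock: 3.02
tool_pos: [0.5938, 0.0576, 0.1259]
orientation: [180.0, 0.1, -165.7]
force: [0.3, 0.5, 0.5]
opening: 0.0532
gripper_force: 0.0
clock: 3.28
tool_pos: [0.5937, 0.0575, 0.1257]
orientation: [-180.0, 0.0, -165.7]
force: [-1.2, 0.4, 4.5]
opening: 0.0489
gripper_force: 30.0
```

To row units: -0.08 m is -1.6, -0.03 m is -0.6.

```bash
python3 drive.py '{"tx": [0, 0, 0], "ty": [0, 0, 0], "tz": [-0.6, -1.6, -1.6], "yaw": [0, 0, 0], "jaw": [0, 0, 0]}'; python3 -c "
from h import *
delta(.481,.326,.2); print(ctrl.get_obs()['joint_pos'])"
```

```text
clock: 3.65
tool_pos: [0.5957, 0.0581, 0.2091]
orientation: [180.0, 0.4, -165.7]
force: [0.0, -0.2, -2.1]
opening: 0.049
gripper_force: 30.0
t 3.65 pos [0.5957 0.0581 0.2091] rpy [ 179.98    0.39 -165.71] delta [0.045  0.2879 0.0089] turn None
[ 2.42933101e+01  1.49509899e+01 -1.31050284e+01  5.69136359e-02
 -6.15568253e+01 -1.00031680e+02]
```

```bash
python3 drive.py '{"tx": [0.16, 0.32, 0.48, 0.64, 0.78, 0.9, 0.9], "ty": [1, 2, 3, 4, 5, 5.76, 5.76], "tz": [0, 0, 0, 0, 0.2, 0.2, 0.2], "yaw": [0, 0, 0, 0, 0, 0, 0], "jaw": [0, 0, 0, 0, 0, 0, 0]}'; python3 -c "
from h import *
delta(.481,.326,.05); s=snap('wrist','w2'); s=snap('top','top2')
cv2.imwrite('pics/w2b.png',np.hstack([cv2.resize(load('w2')['frame'][:,:,::-1],(400,300)),cv2.resize(s['frame'][150:390,100:420,::-1],(400,300))]))"
```

```text
clock: 4.53
tool_pos: [0.4776, 0.3275, 0.1938]
orientation: [-180.0, -0.1, -165.6]
force: [0.4, -0.9, -2.1]
opening: 0.0489
gripper_force: 30.0
t 4.53 pos [0.4776 0.3275 0.1938] rpy [-1.7996e+02 -1.0000e-01 -1.6558e+02] delta [-0.0032 -0.0022  0.1438] turn None
```

View pics/w2b.png

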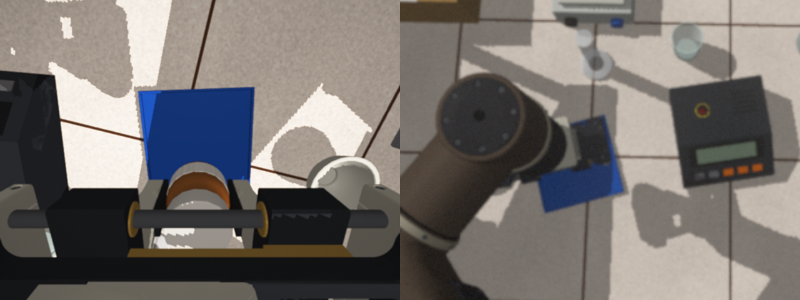

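The jar is held upright above the tray (left panel, tray front corners at crop (137,88) and (254,87)). The right panel shows the uncovered hole at about full-frame (341.6,238). I'll measure both.

```bash
python3 - <<'E'
from h import *
np.set_printoptions(precision=4,suppress=True)
s=load('w2'); a,b=toworld(s,406,139,z=.012),toworld(s,219,141,z=.012)
d=(a-b)[:2]; L=np.linalg.norm(d); y=d/L; x=np.array([y[1],-y[0]]); print(a,b,L,'tray c',(a+b)[:2]/2+x*.085,np.degrees(np.arctan2(x[1],x[0])))
s=load('top2'); f=s['frame'].astype(int)
m=(f[...,0]>110)&(f[...,1]>80)&(f[...,2]<80); m[:225]=0;m[252:]=0;m[:,:328]=0;m[:,355:]=0
v,u=np.nonzero(m); print(len(u),u.mean(),v.mean(),toworld(s,u.mean(),v.mean(),z=.085),toworld(s,341.6,238,z=.085))
E
```

```text
[0.3793 0.385  0.012 ] [0.4231 0.2222 0.012 ] 0.16855624573720795 tray c [0.4832 0.3257] 15.058448016831505
2 336.0 238.5 [0.5852 0.0786 0.085 ] [0.5868 0.0646 0.085 ]
```

```bash
python3 drive.py '{"tx": [-0.06, -0.06, -0.06, -0.06, -0.06, -0.06, -0.06], "ty": [-0.04, -0.04, -0.04, -0.04, -0.04, -0.04, -0.04], "tz": [1, 1.9, 2.5, 2.8, 2.88, 2.92, 2.92], "yaw": [0, 0, 0, 0, 0, 0, 0], "jaw": [0, 0, 0, 0, 0, 0, 0]}'
```

```text
clock: 5.5
tool_pos: [0.4829, 0.3248, 0.0503]
orientation: [179.9, 0.1, -165.7]
force: [0.1, -0.0, -1.8]
opening: 0.049
gripper_force: 30.0
```

```bash
python3 drive.py '{"tx": [0, 0, 0, 0], "ty": [0, 0, 0, 0], "tz": [0.06, 0.08, 0.1, 0.1], "yaw": [0, 0, 0, 0], "jaw": [0, 0, 0, 0]}'
```

```text
clock: 6.0
tool_pos: [0.4825, 0.3244, 0.0447]
orientation: [180.0, 0.0, -165.7]
force: [-2.2, -0.6, 3.7]
opening: 0.0491
gripper_force: 30.0
```

Force has turned upward, so the jar is down. I'll release it, wait and retract.

To row units: -0.22 m is -4.4, -0.2 m is -4.

```bash
python3 drive.py '{"tx": [0, 0, 0, 0, 0], "ty": [0, 0, 0, 0, 0], "tz": [0, 0, 0, 0, 0], "yaw": [0, 0, 0, 0, 0], "jaw": [0.088, 0.088, 0.088, 0.088, 0.088]}'; python3 drive.py '{"tx": [0, 0, 0, 0, 0, 0], "ty": [0, 0, 0, 0, 0, 0], "tz": [-0.6, -1.6, -2.8, -4, -4.4, -4.4], "yaw": [0, 0, 0, 0, 0, 0], "jaw": [0.088, 0.088, 0.088, 0.088, 0.088, 0.088]}'; python3 -c "
from h import *
s=snap('top','top3')
u,v=346,232
f=s['frame'];cv2.imwrite('pics/t3.png',np.hstack([cv2.resize(f[210:330,180:300,::-1],(400,400),interpolation=2),cv2.resize(f[220:260,320:360,::-1],(400,400),interpolation=2)]))
s=snap('scene','scene3'); s=snap('wrist','w3')
delta(.57,-.25,.26)"
```

```text
clock: 6.62
tool_pos: [0.4825, 0.3243, 0.0443]
orientation: [-180.0, 0.0, -165.7]
force: [0.1, 0.4, 0.2]
opening: 0.0871
gripper_force: 0.0
clock: 7.38
tool_pos: [0.4829, 0.3249, 0.2664]
orientation: [179.9, 0.2, -165.7]
force: [0.0, 0.9, -0.4]
opening: 0.0878
gripper_force: 0.0
t 7.53 pos [0.4819 0.3239 0.2629] rpy [-1.7995e+02 -1.1000e-01 -1.6576e+02] delta [ 0.0558 -0.5779  0.0035] turn None
```

View pics/w3.png

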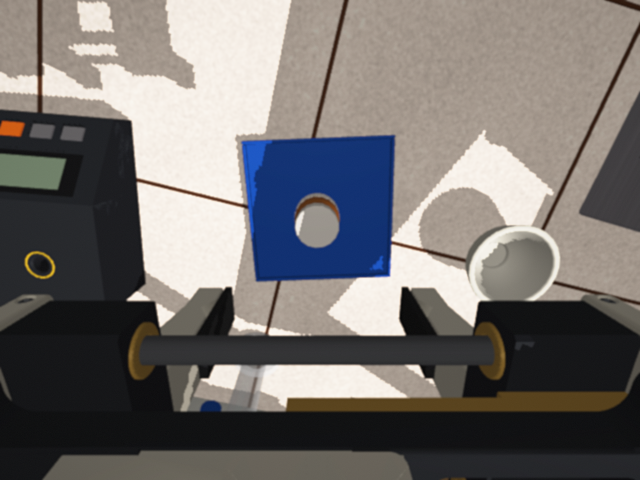

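The jar stands upright in the middle of the tray, cap at (317,226). The yellow ring of the hole is visible at (40,264.5). On to the stylus.

```bash
python3 - <<'E'
from h import *
np.set_printoptions(precision=4,suppress=True)
s=load('w3'); print('hole',toworld(s,40,264.5,z=.085),toworld(s,40,264.5),'jar',toworld(s,317,226,z=.069))
s=load('scene3'); f=s['frame'].astype(int)
delta(.525,-.322,.23,169)
E
python3 drive.py '{"tx": [0.4, 0.8, 1.2, 1.6, 1.8, 2, 2.2, 2.34], "ty": [-1.2, -2.4, -3.6, -4.8, -6, -7.2, -8.4, -9.6], "tz": [0, 0, 0, 0, 0, 0, 0, 0.2], "yaw": [0, 5, 10, 15, 20, 25, 25, 25], "jaw": [0.088, 0.088, 0.088, 0.088, 0.088, 0.088, 0.088, 0.088]}'
python3 -c "
from h import *
delta(.525,-.322,.23,169)"
```

```text
hole [0.5886 0.0649 0.085 ] [0.5935 0.0587 0.0769] jar [0.4855 0.3252 0.069 ]
t 7.53 pos [0.4819 0.3239 0.2629] rpy [-179.95   -0.11 -165.76] delta [ 0.1171 -0.6366  0.0337] turn 25.24
clock: 8.52
tool_pos: [0.487, -0.1718, 0.2536]
orientation: [-180.0, -0.0, 169.3]
force: [0.6, 1.1, 0.4]
opening: 0.0879
gripper_force: 0.0
t 8.53 pos [ 0.487  -0.1718  0.2536] rpy [-1.7999e+02 -2.0000e-02  1.6927e+02] delta [-0.0653 -0.1405  0.0236] turn 0.27
```

To row units: -0.14 m is -2.8, -0.094 m is -1.88.

```bash
python3 drive.py '{"tx": [-0.44, -0.88, -1.3, -1.3], "ty": [-0.94, -1.88, -2.8, -2.8], "tz": [0.2, 0.4, 0.46, 0.46], "yaw": [0, 0, 0, 0], "jaw": [0.088, 0.088, 0.088, 0.088]}'
python3 -c "
from h import *
s=snap('wrist','w4'); delta(.525,-.322,.23,169)"
```

```text
clock: 9.02
tool_pos: [0.5242, -0.3221, 0.2279]
orientation: [180.0, -0.3, 169.0]
force: [-0.1, 1.0, -0.1]
opening: 0.0878
gripper_force: 0.0
t 9.07 pos [ 0.5241 -0.3206  0.2285] rpy [179.97  -0.26 169.09] delta [-0.0012 -0.0012 -0.0015] turn 0.09
```

View pics/w4.png

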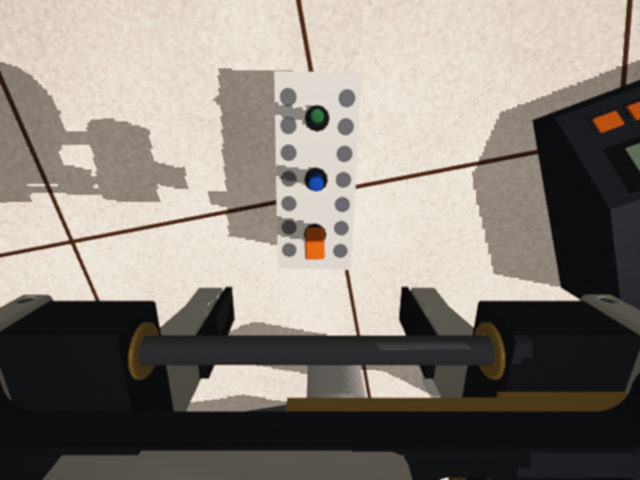

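The wrist view shows the rack with green at (317,117), blue at (316,180) and the orange handle's top face at about (315,249). I'll zoom in for its centre and yaw.

```bash
python3 - <<'E'
from h import *
np.set_printoptions(precision=4,suppress=True)
s=load('w4'); f=s['frame']
m=((s['z_map']<.262)&(f[...,0]>180)&(f[...,2]<90)).astype(np.uint8); m[:215]=0;m[275:]=0;m[:,:280]=0;m[:,350:]=0
m0=((f[...,0]>200)&(f[...,2]<90)).astype(np.uint8)*(np.indices(m.shape)[0]>215)*(np.indices(m.shape)[0]<275)
v,u=np.nonzero(m0); print(u.min(),u.max(),v.min(),v.max()); 
c=cv2.minAreaRect(np.c_[u,v].astype(np.float32)); print(c)
(uc,vc)=c[0]; print('stylus',toworld(s,uc,vc,z=.113))
B=cv2.boxPoints(c); print([toworld(s,*p,z=.113) for p in B])
for p in [(316,183),(317,119)]: print(toworld(s,*p,z=.1))
a,b=[toworld(s,*p,z=.065) for p in [(278,268),(352,268)]];print('rack far edge',a,b,np.linalg.norm(a-b))
cv2.imwrite('pics/c4.png',cv2.resize(f[210:285,265:365,::-1],None,fx=6,fy=6,interpolation=0))
E
```

```text
307 323 242 258
((315.0, 250.0), (16.0, 16.0), 90.0)
stylus [ 0.5255 -0.3235  0.113 ]
[array([ 0.5179, -0.3283,  0.113 ]), array([ 0.5202, -0.3161,  0.113 ]), array([ 0.5333, -0.3185,  0.113 ]), array([ 0.5309, -0.331 ,  0.113 ])]
[ 0.476  -0.3131  0.1   ]
[ 0.4304 -0.3036  0.1   ]
rack far edge [ 0.5527 -0.3649  0.065 ] [ 0.5661 -0.2956  0.065 ] 0.0706324605239402
```

View pics/c4.png

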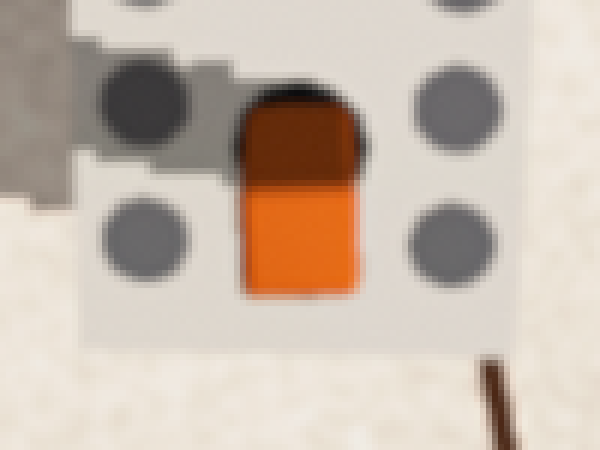

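```bash
python3 drive.py '{"tx": [-0.03, -0.03, -0.03, -0.03, -0.03], "ty": [-0.04, -0.04, -0.04, -0.04, -0.04], "tz": [0.8, 1.6, 2.2, 2.58, 2.58], "yaw": [0, 0, 0, 0, 0], "jaw": [0.06, 0.06, 0.06, 0.06, 0.06]}'; python3 -c "
from h import *
delta(.5255,-.3235,.099,169)"
```

```text
clock: 9.7
tool_pos: [0.5247, -0.3203, 0.1004]
orientation: [180.0, -0.2, 169.3]
force: [0.5, 0.1, 0.3]
opening: 0.0601
gripper_force: 0.0
t 9.7 pos [ 0.5247 -0.3203  0.1004] rpy [179.97  -0.24 169.3 ] delta [-0.0014 -0.0031  0.0014] turn 0.3
```

```bash
python3 drive.py '{"tx": [-0.02, -0.02], "ty": [-0.06, -0.06], "tz": [0.02, 0.02], "yaw": [0, 0], "jaw": [0.06, 0.06]}'; python3 drive.py '{"tx": [0, 0, 0, 0, 0, 0], "ty": [0, 0, 0, 0, 0, 0], "tz": [0, 0, 0, 0, 0, 0], "yaw": [0, 0, 0, 0, 0, 0], "jaw": [0, 0, 0, 0, 0, 0]}'
```

```text
clock: 9.95
tool_pos: [0.5271, -0.3249, 0.1023]
orientation: [-180.0, 0.1, 169.3]
force: [0.0, 0.3, 0.2]
opening: 0.0599
gripper_force: 0.0
clock: 10.7
tool_pos: [0.5265, -0.3247, 0.1012]
orientation: [180.0, -0.0, 169.3]
force: [-0.8, 0.0, -0.6]
opening: 0.0155
gripper_force: 30.0
```

```bash
python3 drive.py '{"tx": [0, 0, 0, 0, 0, 0], "ty": [0, 0, 0, 0, 0, 0], "tz": [-0.4, -1.2, -2, -2.8, -2.8, -2.8], "yaw": [0, 0, 0, 0, 0, 0], "jaw": [0, 0, 0, 0, 0, 0]}'; python3 -c "
from h import *
delta(.56,.055,.235,169)"
```

```text
clock: 11.45
tool_pos: [0.5261, -0.3245, 0.2407]
orientation: [180.0, -0.0, 169.2]
force: [-0.5, 0.9, -0.9]
opening: 0.0162
gripper_force: 30.0
t 11.45 pos [ 0.5261 -0.3245  0.2407] rpy [ 1.7997e+02 -3.0000e-02  1.6924e+02] delta [0.0376 0.3791 0.006 ] turn 0.24
```

To row units: 0.394 m is 7.88, 0.012 m is 0.24.

```bash
python3 drive.py '{"tx": [0.04, 0.08, 0.12, 0.16, 0.18, 0.22, 0.24, 0.24], "ty": [1.12, 2.24, 3.36, 4.48, 5.6, 6.72, 7.88, 7.88], "tz": [0, 0, 0, 0, 0, 0, 0.08, 0.08], "yaw": [0, 0, 0, 0, 0, 0, 0, 0], "jaw": [0, 0, 0, 0, 0, 0, 0, 0]}'; python3 drive.py '{"tx": [0, 0], "ty": [0, 0], "tz": [0, 0], "yaw": [0, 0], "jaw": [0, 0]}'; python3 -c "
from h import *
s=snap('wrist','w5'); delta(.588,.065,.235,169)
cv2.imwrite('pics/c5.png',cv2.resize(s['frame'][150:300,220:420,::-1],None,fx=4,fy=4,interpolation=2))"
```

```text
clock: 12.45
tool_pos: [0.5878, 0.0679, 0.2349]
orientation: [-179.9, -0.2, 169.5]
force: [0.0, -0.5, -0.4]
opening: 0.0158
gripper_force: 30.0
clock: 12.7
tool_pos: [0.5878, 0.0635, 0.2368]
orientation: [-180.0, -0.0, 169.2]
force: [0.0, -0.6, -0.2]
opening: 0.0157
gripper_force: 30.0
t 12.75 pos [0.588  0.0634 0.237 ] rpy [-1.7998e+02 -3.0000e-02  1.6917e+02] delta [0.0003 0.0016 0.002 ] turn 0.17
```

View pics/c5.png

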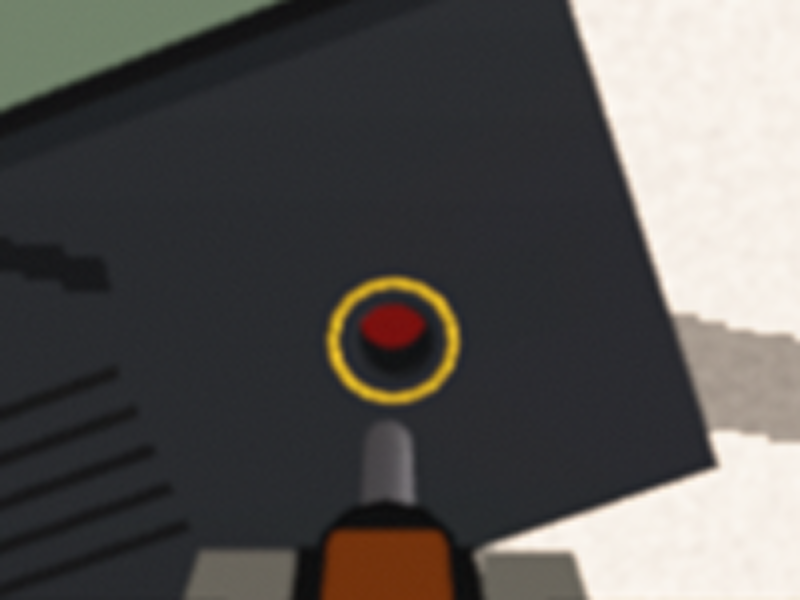

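The ring centre is at crop (394,341), full-frame (318.5,235.3). The stylus tip centre is about crop (388,440), full-frame (317,260).

```bash
python3 - <<'E'
from h import *
np.set_printoptions(precision=4,suppress=True)
s=load('w5'); zt=s['obs']['tool_pos'][2]-.0862
h=toworld(s,318.5,235.25,z=.085); t=toworld(s,317,260,z=zt); print('hole',h,'tip',t,zt,'tcp',s['obs']['tool_pos'],s['obs']['orientation'])
R=Ro.from_euler('xyz',s['obs']['orientation'],degrees=True).as_matrix(); print('tool delta',R.T@(h-t))
# tip z expected pixel given tip directly under TCP
T=np.array(s['T_tool_cam']); f=240/np.tan(np.radians(s['fovy'])/2)
for p in ([0,0,.0862],R.T@(h-np.array(s['obs']['tool_pos']))): q=T[:3,:3].T@(np.array(p)-T[:3,3]); print(s['cx']+f*q[0]/q[2],s['cy']+f*q[1]/q[2])
E
```

```text
hole [0.5891 0.065  0.085 ] tip [0.5874 0.0639 0.1506] 0.1505912080630891 tcp [0.5878 0.0635 0.2368] [-179.9647   -0.0497  169.1899]
tool delta [-0.0015  0.0014  0.0656]
316.46173247621033 260.5412666436267
318.49999999999994 235.24999999999991
```

To row units: 0.06 m is 1.2, -0.0015 m is -0.03.

```bash
python3 drive.py '{"tx": [-0.03, -0.03, -0.03, -0.03, -0.03, -0.03], "ty": [0.028, 0.028, 0.028, 0.028, 0.028, 0.028], "tz": [0.4, 0.8, 1.1, 1.2, 1.2, 1.2], "yaw": [0, 0, 0, 0, 0, 0], "jaw": [0, 0, 0, 0, 0, 0]}'; python3 -c "
from h import *
s=snap('wrist','w6'); delta(.5893,.065,.143,169)
cv2.imwrite('pics/c6.png',cv2.resize(s['frame'][180:300,240:400,::-1],None,fx=5,fy=5,interpolation=2))"
```

```text
clock: 13.5
tool_pos: [0.5904, 0.0657, 0.178]
orientation: [180.0, 0.1, 169.3]
force: [0.2, -0.4, -0.2]
opening: 0.0161
gripper_force: 30.0
t 13.55 pos [0.5904 0.0658 0.1781] rpy [1.7997e+02 6.0000e-02 1.6926e+02] delta [ 0.0009 -0.001   0.035 ] turn 0.26
```

View pics/c6.png

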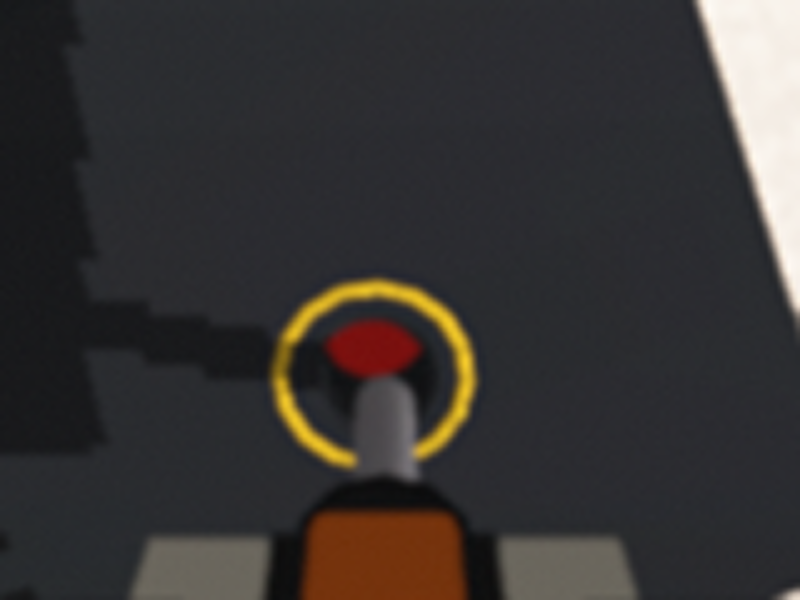

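The tip is 7 mm above the ring and nearly central: ring centre at crop (375,373), tip at (385,398). A 1 mm correction is enough, then I'll insert.

To row units: -0.0012 m is -0.024, 0.001 m is 0.02.

```bash
python3 drive.py '{"tx": [0.02, 0.02, 0.02, 0.02, 0.02], "ty": [-0.024, -0.024, -0.024, -0.024, -0.024], "tz": [0.08, 0.24, 0.4, 0.52, 0.52], "yaw": [0, 0, 0, 0, 0], "jaw": [0, 0, 0, 0, 0]}'; python3 drive.py '{"tx": [0, 0, 0], "ty": [0, 0, 0], "tz": [0.06, 0.12, 0.12], "yaw": [0, 0, 0], "jaw": [0, 0, 0]}'
```

```text
clock: 14.18
tool_pos: [0.5884, 0.0646, 0.1505]
orientation: [-180.0, -0.1, 169.3]
force: [-0.5, -0.9, -0.2]
opening: 0.0159
gripper_force: 30.0
clock: 14.55
tool_pos: [0.5891, 0.0647, 0.1456]
orientation: [180.0, 0.0, 169.3]
force: [0.9, -0.2, 3.9]
opening: 0.0154
gripper_force: 30.0
```

To row units: 0.004 m is 0.08, 0.002 m is 0.04.

```bash
python3 drive.py '{"tx": [0, 0, 0, 0], "ty": [0, 0, 0, 0], "tz": [0.04, 0.08, 0.08, 0.08], "yaw": [0, 0, 0, 0], "jaw": [0, 0, 0, 0]}'
```

```text
clock: 15.05
tool_pos: [0.5893, 0.0647, 0.1429]
orientation: [180.0, 0.1, 169.3]
force: [-3.9, -0.2, 13.5]
opening: 0.0155
gripper_force: 30.0
```

```bash
python3 drive.py '{"tx": [0, 0, 0, 0, 0, 0, 0, 0], "ty": [0, 0, 0, 0, 0, 0, 0, 0], "tz": [0, 0, 0, 0, 0, 0, 0, 0], "yaw": [0, 0, 0, 0, 0, 0, 0, 0], "jaw": [0, 0, 0, 0, 0, 0, 0, 0]}'; python3 -c "
from h import *
s=snap('scene','scene7'); cv2.imwrite('pics/c7.png',cv2.resize(s['frame'][150:330,220:460,::-1],None,fx=3,fy=3,interpolation=2))"
```

```text
clock: 16.05
tool_pos: [0.5892, 0.0647, 0.1429]
orientation: [180.0, 0.1, 169.3]
force: [-3.1, 0.2, 12.9]
opening: 0.0158
gripper_force: 30.0
```

View pics/c7.png

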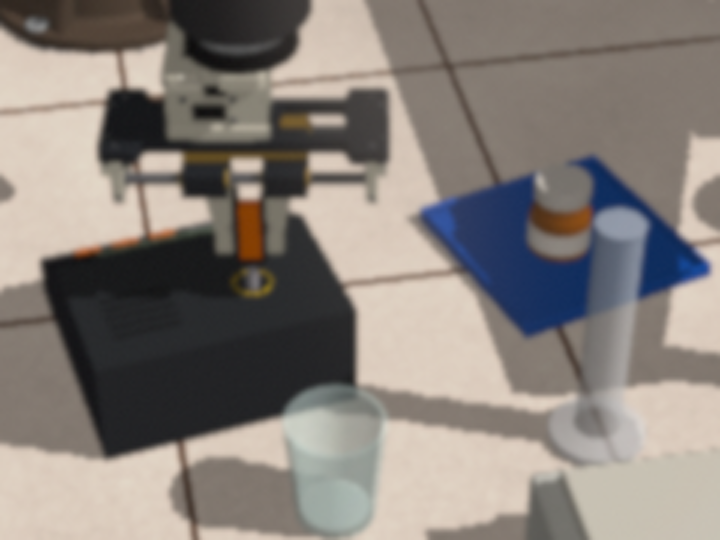

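The shaft is inside the yellow ring at crop (252,282), with a steady push of about 13 N. The jar stands upright in the tray at (560,215). Handing in.

```bash
python3 -c "
from plant import ctrl
print(ctrl.close_job())"
```

```text
the job is handed in; nothing more can be done
None
```

Job handed in at about 16 s: the jar stands upright in the blue tray, and the gripped stylus holds the reset button down at about 13 N, at the height of full travel; the judge's verdict was not shown.

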